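Find and mark the balance point of a hanging bar

ROBOT

A 6-joint arm with a two-finger parallel gripper is mounted at the origin on the work surface. World frame = base frame: x ahead of the robot, y to its left, z up, the work surface at z = 0. Lengths are in m, angles in degrees, forces in N, time in s.
With the tool pointing down it reaches from about 0.35 to 0.875 m from the base axis. Payload 4.2 kg.
Tool frame: the origin (TCP) lies midway between the tips of the shut fingers; the grasp point (between the pads) lies 19 mm behind it; y points along the fingers, z is the direction in which the jaws open and shut, and the axes are right-handed (so a half turn about y gives the same grasp; the last joint's range is limited). The gripper opens to 87 mm and grips with 3 to 60 N. Pads are 19 mm wide; open, the fingers measure 117 mm over their backs; the gripper's body (75 mm by 190 mm) begins 51 mm behind the grasp point.
Start: joints at [-59.095, 22.042, 0.453, 0, -68.411, -14.817], TCP at [0.173, -0.6, 0.223] pointing down, gripper open.
Joint ranges: [-179.83, 179.83], [-69.29, 118.12], [-61.27, 80.66], [-181.25, 117.63], [-171.15, -9.14], [-177.46, 177.46]. Speed limits (degrees/s): [159.86, 159.86, 180, 180, 180, 180].

INTERFACE

Orientations are given as [roll, pitch, yaw] about the fixed x, y, z axes, in that order (R = Rz(yaw) Ry(pitch) Rx(roll)).
In Python, from workcell import env gives the robot as it stands. The module is installed in compiled form; this text tells all that it offers. Calls block until the motion is done:
- env.goto(position, orientation): joint-space move of the TCP to a pose.
- env.move_straight(position, rotation=None, rate=0.15, force_limit=None): straight line of the TCP; rotation=None keeps the orientation; rate is the mean speed in m/s. With force_limit (N) it stops when the force on the tool has changed by that much, and returns True; else False.
- env.set_joints(angles): joint-space move.
- env.gripper_to(opening, grasp_force=None): opening from 0.0 (shut) to 1.0 (fully open); grasp_force is the grip in N (None keeps the last); returns when the fingers have stopped.
- env.dwell(seconds).
- env.inverse_kinematics(position, orientation): joint angles nearest the present ones, or None.
- env.read_state(): the state.
- env.grab_frame(name): name is "scene" or "side" or "wrist"; returns a dict with "image" (400x640x3 uint8, blue, green, red), "fx", "fy", "cx", "cy" (pixels), "position" and "orientation" of the camera in the world. Camera axes: x right, y up, looking along -z (the intrinsics and any distortion apply to the point x, -y, -z); pixel columns grow to the right and rows downward; lengths in m; the calibration is good to about 2 mm. A picture is of the moment at which its call begins. There is no depth.
A pose or a line that the arm cannot do raises env.Unreachable and nothing moves.
- env.close_job(): hands the job in, once; it reports no verdict.
Trained networks look in a picture, given as the dict that the camera call returned (one of the last four; its "shot" number tells which), for a name from the list of things; names that differ only in an ending like _2 or _b are one class to them, and where a whole thing is asked for, a point or a joint stands for the part that bears it (a point fixed in the world has none). Each returns a list of dicts, best first, with "score" (0 to 1); they miss things now and then, are a little off and sometimes report something else, mostly with a low value. They report only what shows in the picture. A call takes as long as a camera call. They do not tell look-alikes from the thing itself.
- env.search_frame(picture, thing): "xyz" ([x, y, z] in m, in world coordinates, good to about 4 mm: the middle of the surface that is visible of it).
- env.trace(picture, thing): "mask" (400x640 bool, what is visible of it).
The state is a dict: "clock": time; "joint_positions": joint angles; "qvel": joint speeds; "joint_torque": joint torques, N m; "position": TCP position; "tool_rot": TCP orientation; "force": force on the tool from outside, world axes, zero at the start; "wrist_torque": the same for the moment, N m; "opening": opening from 0.0 (shut) to 1.0 (fully open).
Only numpy, scipy, OpenCV 4.12 (cv2) and the standard library are available. Lean on these libraries where they do the work, as an engineer would, in place of code of your own. Each camera call takes 0.05 s, during which the arm holds its last target.

TASK

The aluminium bar is to hang level from one hook, so its balance point must be found and marked. Without gripping it, push the bar gently by its tail end, in small nudges, drawing back after each, out over the edge of the teak stand until it just tips by its own weight and rests on the seed tray's rim, and go no farther. Leave it tipped there, then gently set the forked bamboo marker astride the bar, seated down on it, directly above the stand's edge, and leave everything else where it stands.

Things in the scene. Friction and masses are not known exactly. Their poses are not given: they have to be found in the camera images.
- bar: loose aluminium box bar, black end caps, 36 wide (x), 380 long (y), 20 high, about 0.6 kg, lying on the stand. Origin: centre of its underside. A plug hidden inside puts its balance point within 30 mm of the middle, either way. Takes 1 to 8 N to slide; a finger pressing its end holds it from tipping, so it tips only once let go. Never squeeze or push it with over 15 N.
- bar_tail (a point): centre of the bar's tail end face (the -y end, away from the tray); axes as the bar. It overhangs the back of the stand, so fingers can reach it from above and behind. It rises about 11 to 18 mm when the bar has tipped fully, which can take a second if it is nearly in balance.
- bar_nose (a point): centre of the bar's nose end face (+y end), which sticks out over the stand's edge towards the seed tray; axes as the bar
- stand: fixed dark teak block 70 wide (x), 150 long (y), 65 high, standing on the shelf; origin at the centre of its underside
- edge (a point): middle of the stand's straight top edge (65 mm above the shelf) at its +y end, the fulcrum. Axes as the stand: x along the edge, y outward along the bar towards the tray, z up
- tray: fixed hard dark silicone seed tray 120 wide (x), 160 long (y), 55 high, open on top, held by a steel spring clip on a teak lip at its far (+y) end. Its near rim lies 122 to 138 mm out from the stand's edge and 10 mm lower; the tipped bar rests on it, tilted about 0.07 to 0.085 rad. Origin: centre of its underside
- marker_mid (a point): centre (35 mm above its feet) of the loose forked bamboo marker, 70 high, 35 g, standing on two prongs 14 long, 44 apart inside along its x. Above them a crosspiece 56 (x) by 20 (y) by 10 high, underside 14 mm over the feet, to sit on the bar; above that an upright tag 30 (x) by 12 (y), 24 to 70 mm over the feet, to grip. x goes across the bar, y along it, either way round
- marker: the same marker; origin at the foot, 35 mm below marker_mid
- spray_bottle: bystander: blue spray bottle, 200 high
- pot_a: bystander: small clay pot, 76 across, 60 high
- pot_b: bystander: small clay pot, 76 across, 60 high
- dibber: bystander: steel dibber with wooden handle, 230 long, lying
- trowel: bystander: flat hand tool, 240 long, lying
- wire_spool: bystander: wooden ring spool, 60 across, 30 high
Mind the look-alikes: they are no part of the job. Leave any green look-alike of the tray alone.

How it is judged (in metres and radians):
On the way:
1. the bar, let go, has just tipped over the stand's edge towards the tray, its balance point at most some 8 mm past the edge, the marker still where it stood (angle between bar's own z axis and vertical above 0.04 rad and contact force between bar and tray below 0.45 N and contact force between the fingers and bar below 0.02 N and contact force between bar and stand above 2 N and distance of marker_mid from where it was at the start of the episode below 0.01 m), for 0.3 s.
At the end, for the whole second after the job is handed in: The bar rests tipped (0.05 to 0.12 rad) over the edge, pressing the tray rim with under 0.45 N (balance point within some 8 mm of the edge); the marker sits upright astride it, seated, its middle from 8 mm inside to 12 mm outside the edge; all at rest (angle between bar's own z axis and vertical between 0.05 and 0.12 rad and contact force between bar and tray between 0.005 and 0.45 N and y of marker_mid in the frame of edge between -0.008 and 0.012 m and z of marker_mid in the frame of edge between 0.034 and 0.046 m and contact force between marker and bar above 0.1 N and angle between marker's own z axis and vertical below 0.2 rad and linear speed of each of bar, marker below 0.01 m/s); the robot touches nothing.
It fails at once if the bar is gripped, shoved or pressed with more than 15 N (contact force between any of the arm, the fingers and bar above 15 N).
It fails at once if the marker is rammed onto the bar with more than 40 N (contact force between marker and bar above 40 N).
It fails at once if a bystander is moved more than 20 mm (distance of any of spray_bottle, pot_a, pot_b, dibber, trowel, wire_spool from where it was at the start of the episode above 0.02 m).
It also fails if it takes over 72 s, if anything falls off the work surface, if the arm or the gripper's body presses on something with over 40 N, if the wrist force passes 120 N, or if a joint passes its speed limit or range.

## Working session

There is one attempt and no reset: what is moved stays moved. The work goes in short steps, each a Python script; the robot and the scene stay as the last script left them, time stands still between calls to the robot, and variables do not carry over. Pictures are saved under pics/ and viewed, and the job is handed in when it is done.

```bash
mkdir -p pics; ls; cat > h.py <<'E'
from workcell import env
import numpy as np, cv2
def snap(n,tag):
    f=env.grab_frame(n); cv2.imwrite(f'pics/{tag}.png',f['image']); return f
E
python3 - <<'E'
from h import *
s=env.read_state(); print(s)
for n in ['scene','side','wrist']:
    f=snap(n,'a_'+n); print(n,f['fx'],f['fy'],f['cx'],f['cy'],f['position'],f['orientation'],f.keys())
    for t in ['bar','bar_tail','bar_nose','stand','edge','tray','marker','marker_mid','spray_bottle','pot_a','dibber','trowel','wire_spool']:
        try: r=env.search_frame(f,t)
        except Exception as e: print(t,e); continue
        print(t,[(np.round(q['xyz'],3).tolist(),round(q['score'],2)) for q in r[:3]])
print(env.read_state()['clock'])
E
```

```text
pics
{'clock': 0.0, 'joint_positions': array([-5.90944503e+01,  2.20904948e+01,  3.79437433e-01, -2.94951606e-02,
       -6.84105667e+01, -1.48172294e+01]), 'qvel': array([ 0.1032162 ,  0.00216153,  0.06604714, -0.12079055, -0.06129829,
       -0.02614882]), 'joint_torque': array([ 5.20945869e-04, -3.90673649e+01,  1.87403494e+01,  4.21956897e+00,
        1.08963187e-02, -2.04888597e-04]), 'position': array([ 0.17305892, -0.5999335 ,  0.22145876]), 'tool_rot': array([-8.98754100e+01,  4.61277194e-03,  1.60774433e+01]), 'force': array([-0.64499807,  0.83981514,  0.56677399]), 'wrist_torque': array([ 0.00176035, -0.00478605,  0.00660127]), 'opening': 1.0002422438928795}
scene 409.24376751490297 409.24376751490297 330.24715625103266 203.5260728137992 [1.01123632 0.32579603 0.98579826] [ 31.67502398  -0.79873995 126.69066788] dict_keys(['image', 'fx', 'fy', 'cx', 'cy', 'position', 'orientation', 'shot'])
bar [([0.577, -0.438, 0.002], 0.69), ([0.501, -0.024, 0.082], 0.63), ([0.352, -0.002, 0.042], 0.61)]
bar_tail [([0.496, -0.024, 0.083], 0.92)]
bar_nose [([0.498, -0.025, 0.082], 0.77)]
s
[... 1123 characters left out ...]
)]
marker_mid [([0.675, -0.084, 0.03], 0.7)]
spray_bottle [([0.568, 0.46, 0.103], 0.7)]
pot_a [([0.683, -0.277, 0.045], 0.78), ([0.362, 0.002, 0.044], 0.77)]
dibber []
trowel [([0.558, -0.434, 0.004], 0.9), ([0.762, 0.253, 0.027], 0.45)]
wire_spool [([0.762, 0.252, 0.03], 0.82), ([0.491, 0.007, 0.084], 0.58)]
wrist 315.5302282222762 315.5302282222762 323.6965660216877 199.90854870456562 [ 0.09593586 -0.62231056  0.38445511] [-1.70077490e+01 -4.03830997e-03  1.06089298e+02] dict_keys(['image', 'fx', 'fy', 'cx', 'cy', 'position', 'orientation', 'shot'])
bar []
bar_tail []
bar_nose []
stand []
edge []
tray []
marker []
marker_mid []
spray_bottle []
pot_a []
dibber []
trowel []
wire_spool []
2.1
```

View pics/a_scene.png

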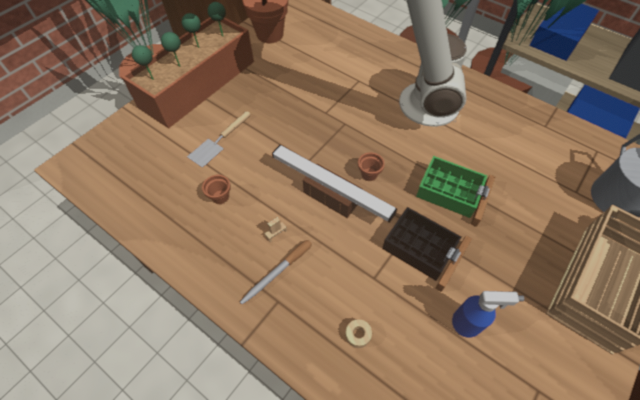

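View pics/a_side.png

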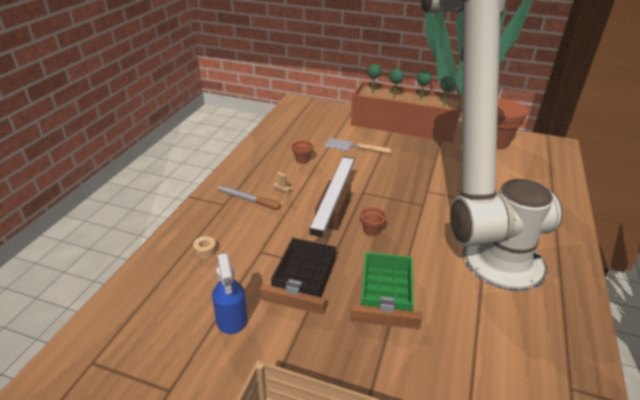

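The scene view shows the bar with its tail at about (277,152) and its nose at (391,212). The black tray is at (423,242), with the green look-alike at (453,187), and the marker is at (275,229). I'll zoom in to measure the corners.

```bash
cat >> h.py <<'E'
from scipy.spatial.transform import Rotation as Rn
def ray(f,u,v):
    d=np.array([(u-f['cx'])/f['fx'],-(v-f['cy'])/f['fy'],-1.0])
    R=Rn.from_euler('xyz',f['orientation'],degrees=True).as_matrix()
    return np.array(f['position']),R@d
def at_z(f,u,v,z):
    p,d=ray(f,u,v); return p+d*(z-p[2])/d[2]
def proj(f,P):
    R=Rn.from_euler('xyz',f['orientation'],degrees=True).as_matrix()
    c=R.T@(np.asarray(P,float)-np.array(f['position']))
    return np.array([f['cx']+f['fx']*c[0]/-c[2], f['cy']-f['fy']*c[1]/-c[2]])
E
python3 - <<'E'
import cv2,numpy as np
a=cv2.imread('pics/a_scene.png')[130:250,255:405]; b=cv2.imread('pics/a_side.png')[150:310,260:350]
cv2.imwrite('pics/b1.png',cv2.resize(a,None,fx=5,fy=5,interpolation=2))
cv2.imwrite('pics/b2.png',cv2.resize(b,None,fx=3.7,fy=3.7,interpolation=2))
E
```

```text
(no output)
```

View pics/b1.png

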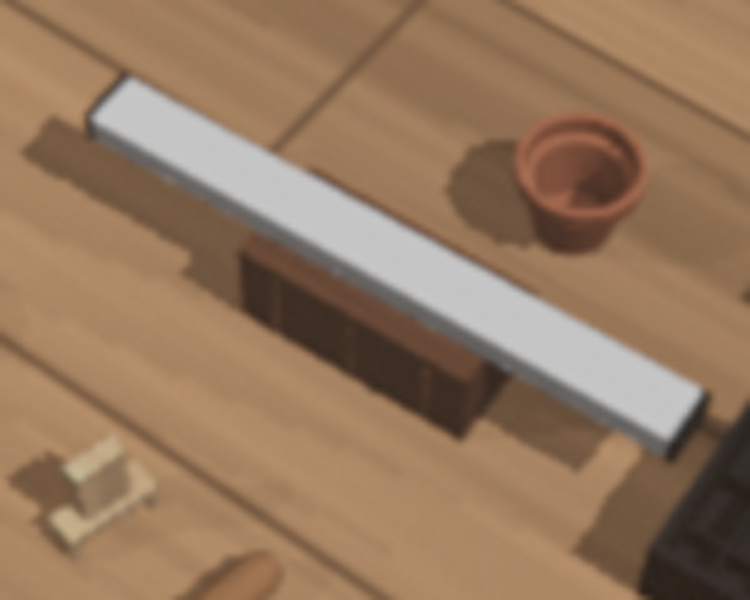

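View pics/b2.png

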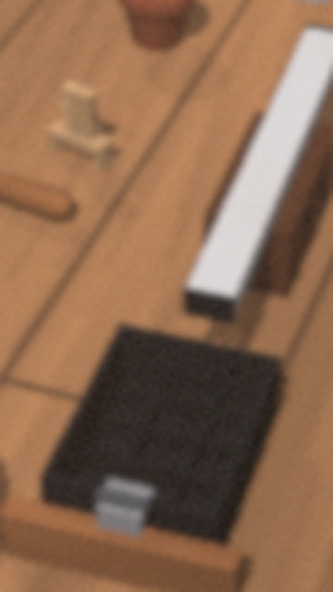

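```bash
python3 - <<'E'
from h import *
f=env.grab_frame('scene'); g=env.grab_frame('side')
S=lambda x,y:((x+.5)/5-.5+255,(y+.5)/5-.5+130)
T=lambda x,y:((x+.5)/3.7-.5+260,(y+.5)/3.7-.5+150)
for n,p,z in [('tail far',(126,75),.085),('tail near',(91,118),.085),('nose far',(706,395),.085),('nose near',(670,447),.085),
 ('st top front',(470,376),.065),('st top back',(250,240),.065),('st bot front',(463,436),0),('st bot back',(243,308),0)]:
    print(n,at_z(f,*S(*p),z).round(4))
for n,p,z in [('nose L',(186,290),.085),('nose R',(242,298),.085),('tray near L',(120,326),.055),('tray near R',(284,362),.055),('stand botR',(277,292),0)]:
    print('side',n,at_z(g,*T(*p),z).round(4))
# triangulate marker
print('marker tag top', at_z(f,*S(93,452),.07), at_z(g,*T(80,85),.07))
print('cross ends scene',at_z(f,*S(62,522),.024),at_z(f,*S(143,478),.024),'side',at_z(g,*T(53,130),.024),at_z(g,*T(112,148),.024))
E
```

```text
tail far [ 0.4871 -0.2273  0.085 ]
tail near [ 0.5226 -0.2227  0.085 ]
nose far [0.4683 0.1473 0.085 ]
nose near [0.5056 0.1491 0.085 ]
st top front [0.5218 0.0376 0.065 ]
st top back [ 0.5234 -0.1096  0.065 ]
st bot front [ 0.5215  0.0367 -0.    ]
st bot back [ 0.5289 -0.1137  0.    ]
side nose L [0.4988 0.1447 0.085 ]
side nose R [0.4588 0.1394 0.085 ]
side tray near L [0.5416 0.1649 0.055 ]
side tray near R [0.4198 0.1611 0.055 ]
side stand botR [0.4649 0.0263 0.    ]
marker tag top [ 0.67848499 -0.08838507  0.07      ] [ 0.67979163 -0.09549228  0.07      ]
cross ends scene [ 0.70365116 -0.09445529  0.024     ] [ 0.65774776 -0.07751659  0.024     ] side [ 0.70264188 -0.08672461  0.024     ] [ 0.64520599 -0.0793276   0.024     ]
```

```bash
python3 - <<'E'
from h import *
env.gripper_to(0.0)
for yaw in (-87.2,92.8):
    for p in ([.58,.0,.27],[.507,-.25,.068],[.49,.04,.2]):
        q=env.inverse_kinematics(p,[-90,0,yaw]); print(yaw,p,None if q is None else np.round(q,1))
E
```

```text
-87.2 [0.58, 0.0, 0.27] [ 16.   16.   -1.6   0.  -72.4 166.8]
-87.2 [0.507, -0.25, 0.068] [  -9.8   25.4  -19.3   -0.   -45.3 -167.4]
-87.2 [0.49, 0.04, 0.2] [ 23.6  10.1 -19.8   0.  -60.1 159.2]
92.8 [0.58, 0.0, 0.27] [ 16.   16.   -1.6   0.  -72.4 -13.2]
92.8 [0.507, -0.25, 0.068] [ -9.8  25.4 -19.3   0.  -45.3  12.6]
92.8 [0.49, 0.04, 0.2] [ 23.6  10.1 -19.8   0.  -60.1 -20.8]
```

```bash
python3 - <<'E'
from h import *
env.goto([.59,-.04,.27],[-90,0,92.8])
f=snap('wrist','c_wrist'); s=env.read_state(); print(s['clock'],s['position'],f['position'],f['orientation'])
import pickle; pickle.dump(f,open('c.pkl','wb'))
for t in ['marker','marker_mid','bar','bar_nose','edge','stand','tray']:
    print(t,[(np.round(q['xyz'],3).tolist(),round(q['score'],2)) for q in env.search_frame(f,t)[:3]])
E
```

```text
6.2583 [ 0.5898904  -0.04084849  0.26991617] [ 0.59426556 -0.12102925  0.43184241] [-1.70603935e+01 -8.34733251e-02 -1.77273767e+02]
marker [([0.672, -0.088, 0.034], 0.88)]
marker_mid [([0.672, -0.092, 0.035], 0.57)]
bar [([0.498, -0.112, 0.086], 0.77), ([0.672, -0.092, 0.036], 0.69)]
bar_nose [([0.5, -0.112, 0.085], 0.75)]
edge [([0.502, -0.111, 0.085], 0.17)]
stand [([0.519, -0.049, 0.067], 0.7)]
tray [([0.283, 0.203, 0.019], 0.62)]
```

View pics/c_wrist.png

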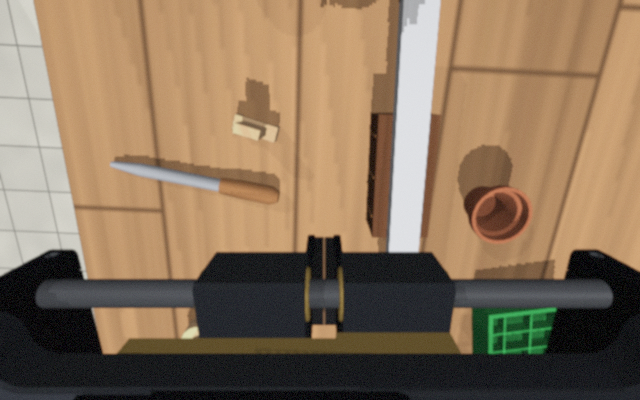

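```bash
python3 - <<'E'
import cv2
a=cv2.imread('pics/c_wrist.png')
cv2.imwrite('pics/d1.png',cv2.resize(a[100:250,355:445],None,fx=4,fy=4,interpolation=2))
cv2.imwrite('pics/d2.png',cv2.resize(a[70:155,220:300],None,fx=7,fy=7,interpolation=2))
E
```

```text
(no output)
```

View pics/d1.png

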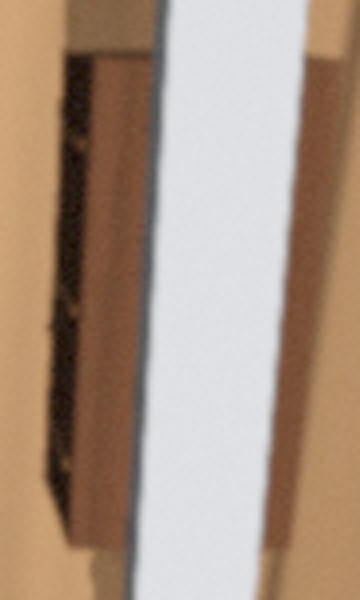

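View pics/d2.png

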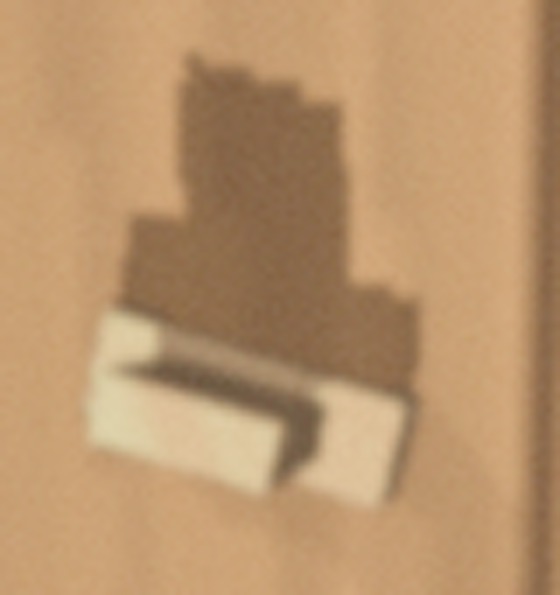

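```bash
python3 - <<'E'
from h import *
import pickle; f=pickle.load(open('c.pkl','rb'))
D=lambda x,y:((x+.5)/4-.5+355,(y+.5)/4-.5+100)
M=lambda x,y:((x+.5)/7-.5+220,(y+.5)/7-.5+70)
P={}
for n,p,z in [('st +y +x',(70,548),.065),('st +y -x',(291,548),.065),('st -y +x',(94,57),.065),('st -y -x',(348,60),.065),
 ('bar L top',(165,10),.085),('bar R top',(307,10),.085),('bar L bot',(136,590),.085),('bar R bot',(256,590),.085)]:
    print(n,at_z(f,*D(*p),z).round(4))
for n,p,z in [('cr TL',(108,307),.024),('cr TR',(412,395),.024),('cr BR',(386,507),.024),('tag TL',(112,370),.07),('tag TR',(287,428),.07),('tag BR',(268,495),.07),('tag BL',(90,441),.07)]:
    P[n]=at_z(f,*M(*p),z); print(n,P[n].round(4))
t=np.mean([P[k] for k in P if 'tag' in k],0); print('tag centre',t)
for a,b in [('tag TL','tag TR'),('tag BL','tag BR'),('cr TL','cr TR')]:
    d=P[b]-P[a]; print(np.linalg.norm(d),np.degrees(np.arctan2(d[1],d[0])))
E
```

```text
st +y +x [0.525  0.0369 0.065 ]
st +y -x [0.4554 0.0336 0.065 ]
st -y +x [ 0.5322 -0.1124  0.065 ]
st -y -x [ 0.4608 -0.115   0.065 ]
bar L top [ 0.5181 -0.1256  0.085 ]
bar R top [ 0.4808 -0.1274  0.085 ]
bar L bot [0.5077 0.0411 0.085 ]
bar R bot [0.4715 0.0394 0.085 ]
cr TL [ 0.7035 -0.1035  0.024 ]
cr TR [ 0.6494 -0.0907  0.024 ]
cr BR [ 0.654  -0.0705  0.024 ]
tag TL [ 0.6909 -0.0958  0.07  ]
tag TR [ 0.6632 -0.088   0.07  ]
tag BR [ 0.6664 -0.0772  0.07  ]
tag BL [ 0.6948 -0.0845  0.07  ]
tag centre [ 0.67881837 -0.08637736  0.07      ]
0.028798914962633013 164.39356814722134
0.029366307100961782 165.72229690326546
0.05563161034744206 166.76318174348043
```

```bash
cat >> h.py <<'E'
U=np.array([-0.0592,0.99825]); A0=np.array([.4896,.040])   # bar axis
def P_at(y,z): return [A0[0]+(y-A0[1])*U[0]/U[1],y,z]
YAW=93.4
E
python3 - <<'E'
from h import *
env.goto(P_at(-.272,.13),[-90,0,YAW])
env.move_straight(P_at(-.272,.069),rate=.12)
f=snap('wrist','e_wrist')
s0=env.read_state();print(s0['clock'],s0['position'],s0['force'])
r=env.move_straight(P_at(-.215,.069),rate=.025,force_limit=2.0)
s=env.read_state();print(r,s['clock'],s['position'],s['force']-s0['force'])
snap('wrist','e2_wrist');snap('scene','e2_scene')
E
```

```text
8.4083 [ 0.50917872 -0.27197303  0.07003724] [-0.56988128 -0.54454243  0.81849932]
True 9.7167 [ 0.50586309 -0.23974588  0.06860116] [ 1.20406979  1.43172812 -0.64507359]
```

View pics/e2_wrist.png

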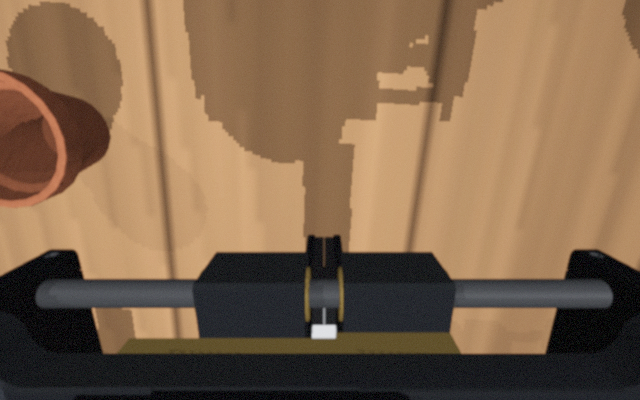

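View pics/e2_scene.png

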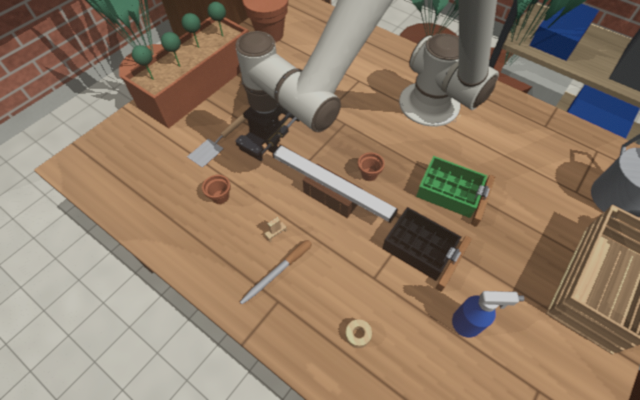

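```bash
cat >> h.py <<'E'
def barfit(f,dbg=None):
    """white top face of bar: back-project ends at z=.085"""
    im=f['image'].astype(int); hsv=cv2.cvtColor(f['image'],cv2.COLOR_BGR2HSV)
    m=((hsv[...,2]>150)&(hsv[...,1]<40)).astype(np.uint8)
    c0=proj(f,[.494,-.02,.085]).astype(int)
    n,l,st,_=cv2.connectedComponentsWithStats(m)
    roi=l[c0[1]-15:c0[1]+15,c0[0]-15:c0[0]+15]; k=np.bincount(roi[roi>0]).argmax()
    v,u=np.nonzero(l==k)
    Q=np.array([at_z(f,a,b,.085)[:2] for a,b in zip(u,v)])
    y0,y1=np.percentile(Q[:,1],[.5,99.5])
    s=(Q[:,1]>y0+.02)&(Q[:,1]<y1-.02)
    p=np.polyfit(Q[s,1],Q[s,0],1)
    return dict(y0=round(y0,4),y1=round(y1,4),yaw=round(float(np.degrees(np.arctan(-p[0]))),3),xmid=round(float(np.polyval(p,.0)),4),n=len(u))
def nudge(y,rate=.03,fl=10,back=.007):
    r=env.move_straight(P_at(y,.069),rate=rate,force_limit=fl)
    s=env.read_state(); yy=s['position'][1]; ff=s['force']
    env.move_straight(P_at(yy-back,.069),rate=.05)
    return r,round(float(yy),4),np.round(ff,1)
def rep():
    print('clock',round(env.read_state()['clock'],2),'scene',barfit(env.grab_frame('scene')),'side',barfit(env.grab_frame('side')))
E
python3 - <<'E'
from h import *
rep()
for y in (-.229,-.218): print(nudge(y))
rep()
E
```

```text
clock 9.82 scene {'y0': np.float64(-0.2189), 'y1': np.float64(0.145), 'yaw': 3.22, 'xmid': 0.4928, 'n': 1577} side {'y0': np.float64(-0.224), 'y1': np.float64(0.141), 'yaw': 3.106, 'xmid': 0.4897, 'n': 981}
(False, -0.2286, array([-0. , -0.5, -0.5]))
(False, -0.2176, array([ 0.3, -0.4,  0.5]))
clock 11.75 scene {'y0': np.float64(-0.1963), 'y1': np.float64(0.167), 'yaw': 3.391, 'xmid': 0.4925, 'n': 1602} side {'y0': np.float64(-0.2014), 'y1': np.float64(0.1635), 'yaw': 3.35, 'xmid': 0.4894, 'n': 1015}
```

```bash
python3 - <<'E'
from h import *
for y in (-.207,-.198): print(nudge(y))
env.dwell(.4); rep()
b0=barfit(env.grab_frame('side'))
y=-.198
for i in range(3):
    y+=.004; print(nudge(y))
    for k in range(8):
        env.dwell(.12); b=barfit(env.grab_frame('side'))
        e0=b['y0']-b0['y0']-(y+.198); e1=b['y1']-b0['y1']-(y+.198)
        if abs(e1)<.003 and abs(e0)<.003 and k>=3: break
        if abs(e1)>.007: break
    print(y,round(env.read_state()['clock'],2),k,round(e0,4),round(e1,4),b)
    if abs(e1)>.004 or abs(e0)>.004: break
E
```

```text
(False, -0.2066, array([0.3, 0.3, 0.4]))
(False, -0.1976, array([ 0.1,  0.2, -0. ]))
clock 14.23 scene {'y0': np.float64(-0.1779), 'y1': np.float64(0.1872), 'yaw': 3.379, 'xmid': 0.4925, 'n': 1624} side {'y0': np.float64(-0.1812), 'y1': np.float64(0.1837), 'yaw': 3.447, 'xmid': 0.4894, 'n': 1049}
(False, -0.1936, array([-0.2, -0.1,  0.3]))
-0.194 15.83 3 0.0006 -0.0004 {'y0': np.float64(-0.1766), 'y1': np.float64(0.1873), 'yaw': 3.483, 'xmid': 0.4893, 'n': 1055}
(False, -0.1897, array([-1.2, -0.7, -0. ]))
-0.19 17.29 3 -0.0002 -0.0004 {'y0': np.float64(-0.1734), 'y1': np.float64(0.1913), 'yaw': 3.46, 'xmid': 0.4893, 'n': 1064}
(False, -0.1857, array([-0.2,  0.3, -0.2]))
-0.186 18.75 3 0.0003 -0.0008 {'y0': np.float64(-0.1689), 'y1': np.float64(0.1949), 'yaw': 3.474, 'xmid': 0.4893, 'n': 1070}
```

```bash
cat > run.py <<'E'
from h import *
import sys
y=float(sys.argv[1]); N=int(sys.argv[2])
# reference from flat state at y=-.198
R0,R1=-.1812,.1837
for i in range(N):
    y+=.004; r=nudge(y)
    for k in range(12):
        env.dwell(.12); b=barfit(env.grab_frame('side'))
        e0=b['y0']-R0-(y+.198); e1=b['y1']-R1-(y+.198)
        if abs(e1)<.003 and abs(e0)<.003 and k>=3: break
        if abs(e1)>.009: break
    print(round(y,4),r,round(env.read_state()['clock'],2),k,round(e0,4),round(e1,4),b['yaw'],b['n'],flush=True)
    if abs(e1)>.003 or abs(e0)>.003: break
E
python3 run.py -.186 14
```

```text
-0.182 (False, -0.1817, array([ 0. ,  0. , -0.1])) 20.21 3 0.0008 -0.0004 3.491 1079
-0.178 (False, -0.1777, array([ 0.3,  0.5, -0.1])) 21.67 3 0.0005 -0.0009 3.5 1082
-0.174 (False, -0.1737, array([ 0.6, -1. , -0.4])) 23.12 3 0.0005 -0.0005 3.557 1089
-0.17 (False, -0.1697, array([ 1.1, -0.4, -1.6])) 24.58 3 0.0009 -0.0006 3.571 1097
-0.166 (False, -0.1657, array([-0.1, -1.3, -0.5])) 26.04 3 0.0001 -0.0006 3.549 1100
-0.162 (False, -0.1617, array([-0.1, -0.4, -0.4])) 27.5 3 0.0011 -0.0003 3.646 1111
-0.158 (False, -0.1578, array([-0.7, -0.1, -0. ])) 28.46 0 -0.0112 0.0145 4.731 1208
```

```bash
python3 - <<'E'
from h import *
env.dwell(.3)
rep(); f=snap('scene','g_scene'); g=snap('side','g_side')
a=cv2.resize(f['image'][130:250,255:425],None,fx=4,fy=4,interpolation=2);b=cv2.resize(g['image'][140:290,250:360],None,fx=3,fy=3,interpolation=2)
cv2.imwrite('pics/g1.png',a);cv2.imwrite('pics/g2.png',b)
E
```

```text
clock 28.76 scene {'y0': np.float64(-0.1342), 'y1': np.float64(0.2291), 'yaw': 1.007, 'xmid': 0.4911, 'n': 1676} side {'y0': np.float64(-0.1523), 'y1': np.float64(0.2382), 'yaw': 4.769, 'xmid': 0.4902, 'n': 1213}
```

View pics/g1.png

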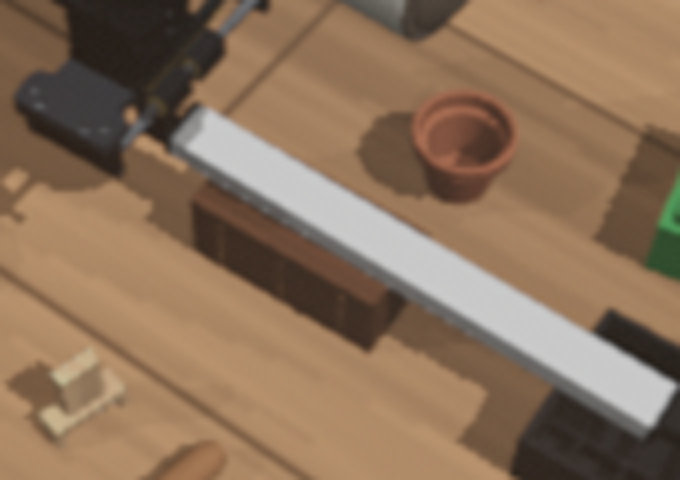

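View pics/g2.png

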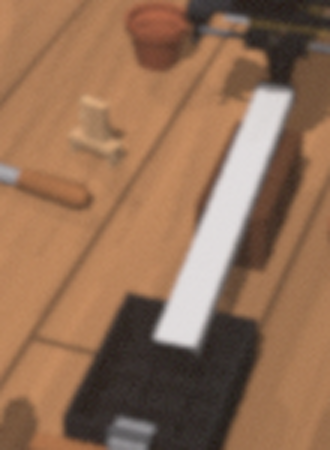

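```bash
python3 - <<'E'
from h import *
env.move_straight(P_at(-.20,.069),rate=.12)
env.move_straight(P_at(-.20,.16),rate=.2)
env.gripper_to(.5)
rep()
env.goto([.6788,-.0867,.12],[-90,0,165.6])
env.move_straight([.6788,-.0867,.031],rate=.1)
s=env.read_state();print(s['clock'],s['position'],s['tool_rot'],s['force'])
f=snap('wrist','h_wrist');snap('scene','h_scene')
E
```

```text
clock 30.98 scene {'y0': np.float64(-0.143), 'y1': np.float64(0.229), 'yaw': 1.05, 'xmid': 0.4912, 'n': 1719} side {'y0': np.float64(-0.162), 'y1': np.float64(0.2382), 'yaw': 4.687, 'xmid': 0.49, 'n': 1241}
33.125 [ 0.6794885  -0.08669496  0.03189705] [-9.00238181e+01  9.80041121e-02  1.65608586e+02] [-0.28470356  0.48921826 -0.3984324 ]
```

View pics/h_wrist.png

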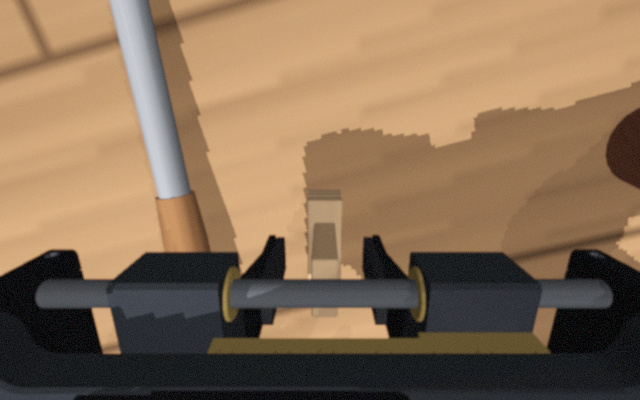

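View pics/h_scene.png

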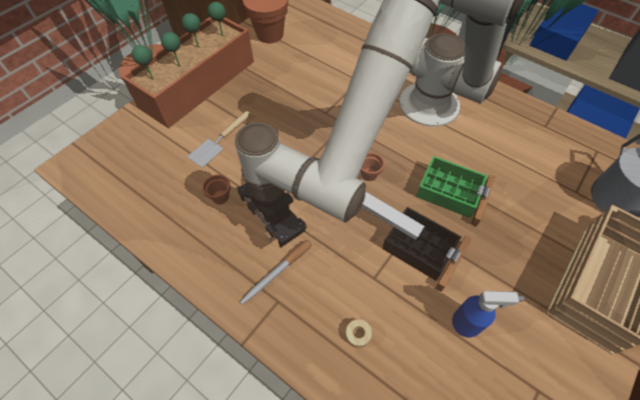

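```bash
python3 - <<'E'
from h import *
env.gripper_to(0.0,grasp_force=10)
s=env.read_state();print(s['opening']*87,s['position'])
env.move_straight([.6788,-.0867,.17],rate=.15)
print(env.read_state()['opening']*87)
env.goto([.4898,.0373,.15],[-90,0,183.5])
s=env.read_state();print(s['clock'],s['position'],s['tool_rot'],s['opening']*87)
import pickle
F={n:snap(n,'i_'+n) for n in('wrist','scene','side')}
pickle.dump(F,open('i.pkl','wb'))
cv2.imwrite('pics/i1.png',cv2.resize(F['scene']['image'][120:250,290:450],None,fx=4,fy=4,interpolation=2))
cv2.imwrite('pics/i2.png',cv2.resize(F['side']['image'][140:290,270:400],None,fx=4,fy=4,interpolation=2))
E
```

```text
11.92075557625172 [ 0.67879366 -0.08670832  0.03103592]
12.021551336115655
35.8583 [0.49111647 0.0374204  0.15031224] [-8.99931387e+01  8.35752052e-02 -1.76504729e+02] 12.073538550749051
```

View pics/i_wrist.png

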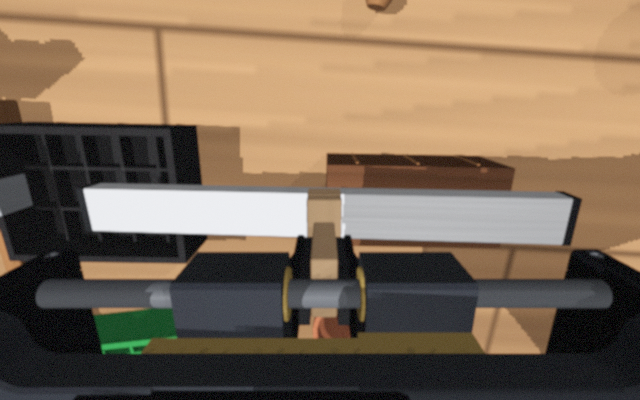

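View pics/i1.png

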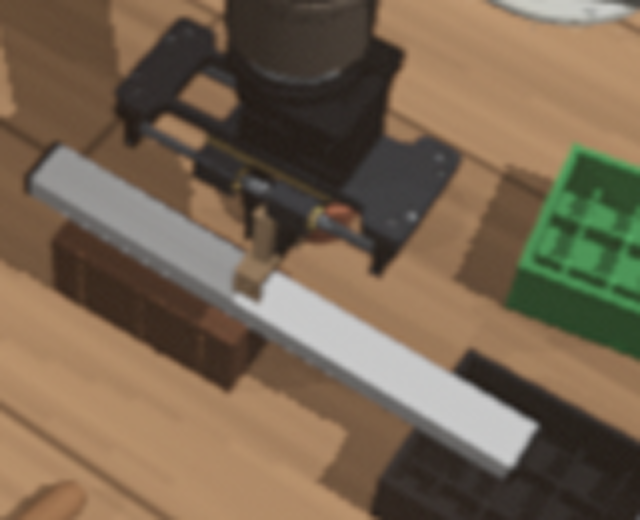

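View pics/i2.png

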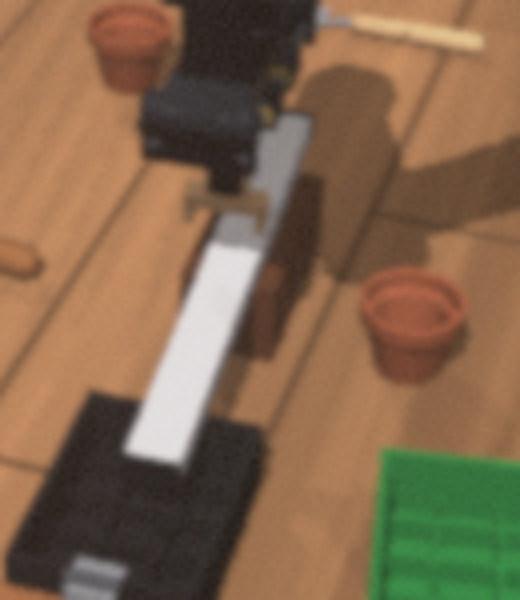

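```bash
python3 - <<'E'
import cv2
a=cv2.imread('pics/i_wrist.png')
cv2.imwrite('pics/j.png',cv2.resize(a[145:265,260:400],None,fx=5,fy=5,interpolation=2))
E
```

```text
(no output)
```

View pics/j.png

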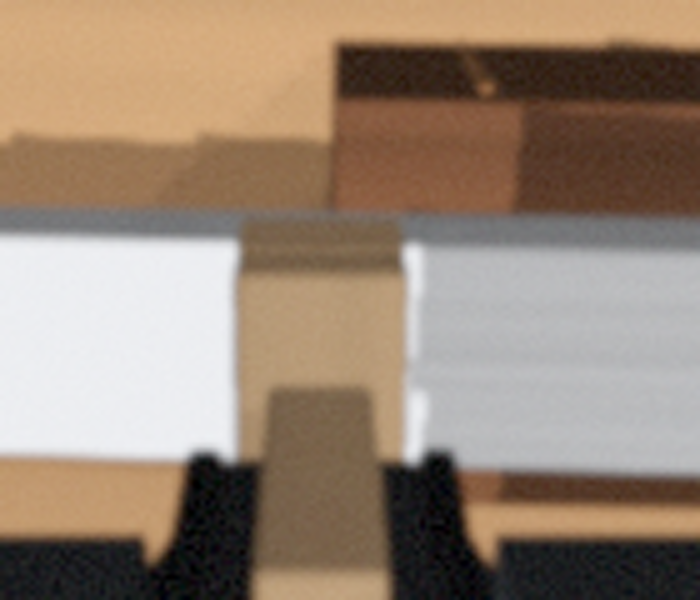

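```bash
python3 - <<'E'
from h import *
import pickle; f=pickle.load(open('i.pkl','rb'))['wrist']
D=lambda x,y:((x+.5)/5-.5+260,(y+.5)/5-.5+145)
for n,p,z in [('stand +y+x corner',(337,97),.065),('stand +y edge low',(334,205),.065),('bar +x edge L',(150,234),.083),('bar +x edge R',(500,246),.087),('bar -x edge L',(100,457),.083),('bar -x edge R',(600,475),.088)]:
    print(n,at_z(f,*D(*p),z).round(4))
# marker crosspiece top +x end, feet at TCPz-.031
zf=.1503-.031
for p in [(240,272),(403,270)]: print('cross +x end top',at_z(f,*D(*p),zf+.024).round(4))
print(f['position'])
E
```

```text
stand +y+x corner [0.5262 0.0375 0.065 ]
stand +y edge low [0.5086 0.0368 0.065 ]
bar +x edge L [0.507  0.0647 0.083 ]
bar +x edge R [0.5095 0.0124 0.087 ]
bar -x edge L [0.4701 0.0715 0.083 ]
bar -x edge R [ 0.474  -0.0064  0.088 ]
cross +x end top [0.5203 0.0488 0.1433]
cross +x end top [0.5217 0.0306 0.1433]
[0.57215831 0.04298021 0.31231878]
```

```bash
python3 - <<'E'
from h import *
o=[-90,0,183]
env.move_straight([.4885,.0375,.115],rotation=o,rate=.06)
s=env.read_state();print(s['clock'],s['position'])
f=snap('wrist','k_wrist'); g=snap('side','k_side')
cv2.imwrite('pics/k1.png',cv2.resize(f['image'][130:270,260:400],None,fx=4,fy=4,interpolation=2))
cv2.imwrite('pics/k2.png',cv2.resize(g['image'][160:230,290:360],None,fx=7,fy=7,interpolation=2))
E
```

```text
36.7417 [0.48870818 0.03759137 0.11506803]
```

View pics/k1.png

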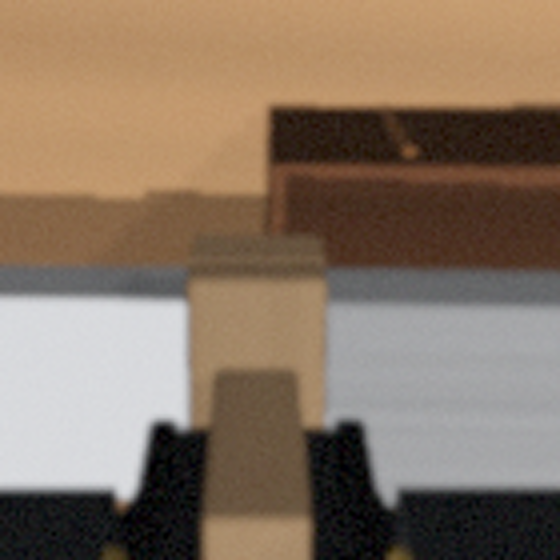

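View pics/k2.png

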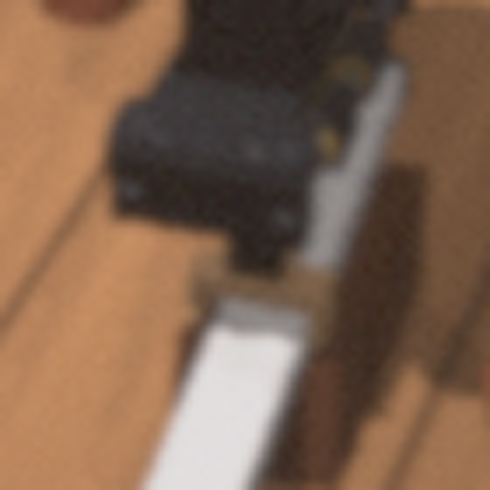

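```bash
python3 - <<'E'
from h import *
s0=env.read_state()
r=env.move_straight([.4885,.0375,.1005],rate=.02,force_limit=3)
s=env.read_state();print(r,s['clock'],s['position'],s['force']-s0['force'])
f=snap('wrist','l_wrist'); g=snap('side','l_side')
cv2.imwrite('pics/l1.png',cv2.resize(f['image'][130:270,260:400],None,fx=4,fy=4,interpolation=2))
cv2.imwrite('pics/l2.png',cv2.resize(g['image'][160:230,290:360],None,fx=7,fy=7,interpolation=2))
rep()
E
```

```text
True 37.4583 [0.4882304  0.03716926 0.10205912] [ 1.4265758  -1.52003665  2.06222801]Traceback (most recent call last):
  File "<stdin>", line 8, in <module>
  File "h.py", line 38, in rep
    print('clock',round(env.read_state()['clock'],2),'scene',barfit(env.grab_frame('scene')),'side',barfit(env.grab_frame('side')))
                                                                                                    ~~~~~~^^^^^^^^^^^^^^^^^^^^^^^^
  File "h.py", line 25, in barfit
    roi=l[c0[1]-15:c0[1]+15,c0[0]-15:c0[0]+15]; k=np.bincount(roi[roi>0]).argmax()
                                                  ~~~~~~~~~~~~~~~~~~~~~~~~~~~~~~^^
ValueError: attempt to get argmax of an empty sequence
```

View pics/l1.png

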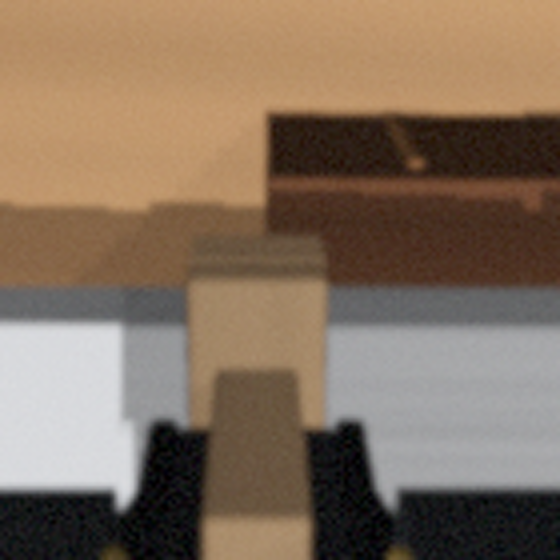

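View pics/l2.png

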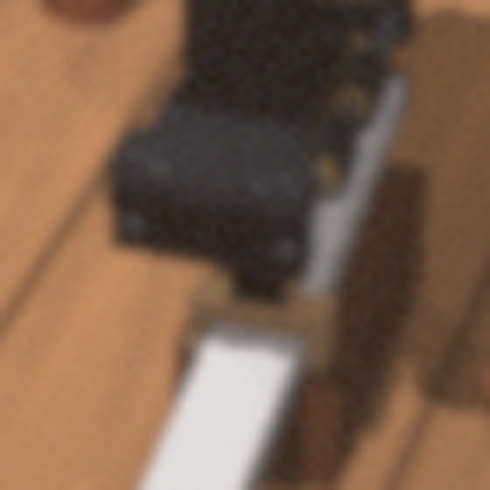

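```bash
python3 - <<'E'
from h import *
env.gripper_to(.3)
s=env.read_state()
env.move_straight([s['position'][0],s['position'][1],.19],rate=.08)
f=snap('wrist','m_wrist')
env.goto([.50,-.25,.32],[-90,0,150])
print(env.read_state()['clock'])
a=snap('scene','m_scene'); g=snap('side','m_side')
for F in (a,g):
    print([(np.round(q['xyz'],3).tolist(),round(q['score'],2)) for q in env.search_frame(F,'marker_mid')[:2]])
cv2.imwrite('pics/m1.png',cv2.resize(a['image'][120:260,270:430],None,fx=4.5,fy=4.2,interpolation=2))
cv2.imwrite('pics/m2.png',cv2.resize(g['image'][140:280,290:370],None,fx=4.2,fy=4.2,interpolation=2))
E
```

```text
40.75
[([0.504, 0.045, 0.1], 0.64)]
[([0.486, 0.046, 0.1], 0.51)]
```

View pics/m_wrist.png

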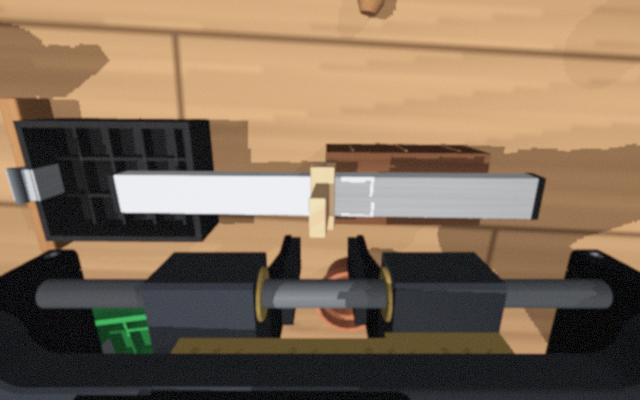

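View pics/m1.png

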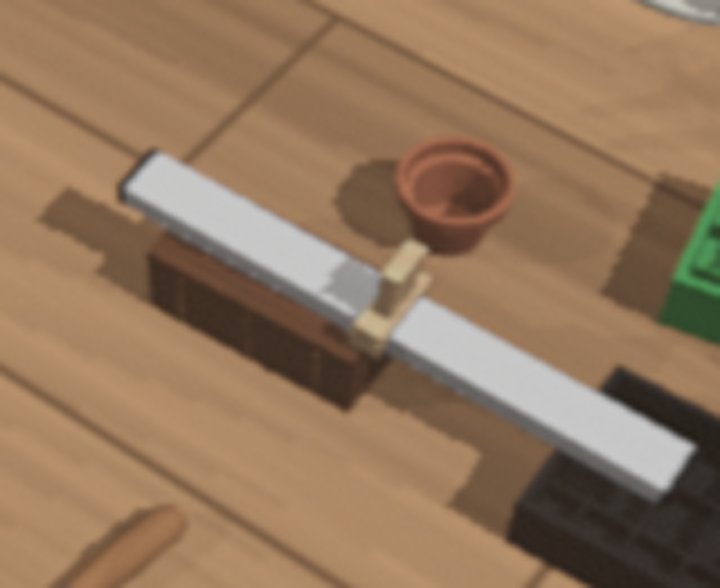

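View pics/m2.png

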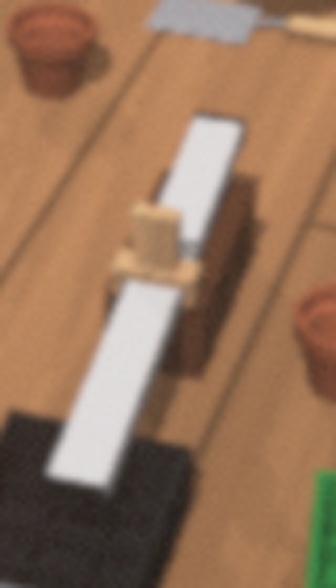

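```bash
python3 - <<'E'
import cv2
a=cv2.imread('pics/m_wrist.png')
cv2.imwrite('pics/n.png',cv2.resize(a[135:245,280:380],None,fx=5.4,fy=5.4,interpolation=2))
E
```

```text
(no output)
```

View pics/n.png

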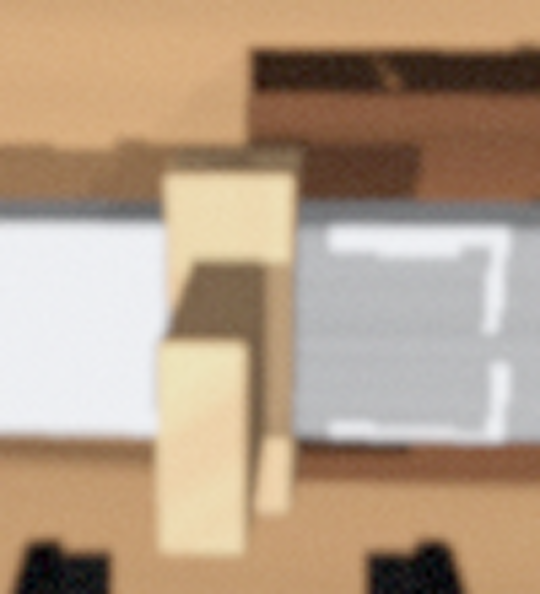

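```bash
python3 - <<'E'
from h import *
import pickle; f=pickle.load(open('i.pkl','rb'))['wrist']
f['position']=np.array([.5693,.0421,.352]); f['orientation']=np.array(f['orientation'])-[0,0,.5]
D=lambda x,y:((x+.5)/5.4-.5+280,(y+.5)/5.4-.5+135)
for n,p,z in [('corner',(250,92),.065),('edge2',(250,140),.065),('cr +x L',(165,172),.095),('cr +x R',(297,172),.095),('tag TL',(162,342),.141),('tag TR',(247,342),.141),('tag BL',(157,553),.141),('tag BR',(245,553),.141)]:
    print(n,at_z(f,*D(*p),z).round(4))
g=env.grab_frame('side'); s=env.grab_frame('scene')
# tag top centre & edge in fixed cameras
S=lambda x,y:((x+.5)/4.5-.5+270,(y+.5)/4.2-.5+120); T=lambda x,y:((x+.5)/4.2-.5+290,(y+.5)/4.2-.5+140)
for n,c in [('tag far +? ',(413,243)),('tag near',(387,283))]: print(n,at_z(s,*S(*c),.141).round(4))
print('stand corner scene',at_z(s,*S(357,362),.065).round(4))
print('side tag top',at_z(g,*T(157,210),.141).round(4))
E
```

```text
corner [0.5272 0.0378 0.065 ]
edge2 [0.5191 0.0374 0.065 ]
cr +x L [0.5188 0.0506 0.095 ]
cr +x R [0.5198 0.0304 0.095 ]
tag TL [0.5055 0.0486 0.141 ]
tag TR [0.5061 0.0376 0.141 ]
tag BL [0.4759 0.0481 0.141 ]
tag BR [0.4765 0.0363 0.141 ]
tag far +?  [0.4765 0.0403 0.141 ]
tag near [0.5092 0.0452 0.141 ]
stand corner scene [0.5238 0.0401 0.065 ]
side tag top [0.4877 0.039  0.141 ]
```

```bash
python3 - <<'E'
from h import *
f=env.grab_frame('scene'); cv2.imwrite('pics/z.png',f['image'])
print(env.read_state()['clock']); env.close_job()
E
```

```text
41.1
the job is handed in; nothing more can be done
```

View pics/z.png

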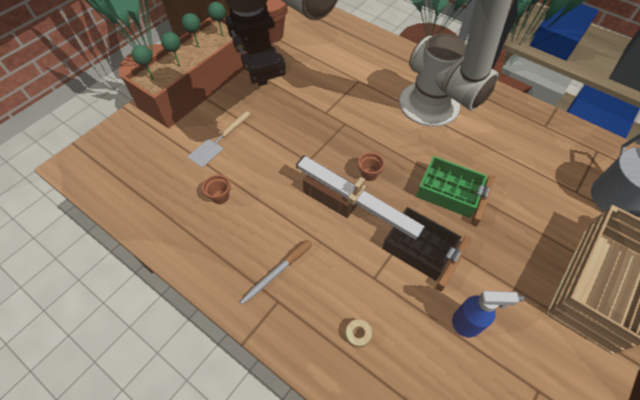

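The job is handed in at about 41 s, with the bar tipped on the tray rim and the marker astride it at the stand's edge. The hand-in reports no verdict.

- **Bar:** I pushed it ungripped with shut fingers, drawing back after each nudge. After about 42 mm of larger nudges (9–11 mm each) I went on in 4 mm steps. It tipped at about 82 mm of travel and had still been flat at about 78 mm. That puts its balance point roughly 0–4 mm past the edge.
- **Marker:** I gripped it by the tag and lowered it onto the bar until the force check stopped the arm at about 3 N, at the expected height. Then I released it and drew clear. My last measurement puts its middle about 4.5 mm outside the edge (allowed -8 to +12 mm), tilted about 0.07 rad with the bar.
- **Surroundings:** The last picture shows the arm well clear, and the other things look to be where they were.

**Checks that disagreed or were not made:**
- The detection network put the marker about 9–10 mm out from the edge. It is only good to about 4 mm, and that is still within the limit.
- The force on the tray rim could not be measured directly; I infer it from the step size.
- One automatic bar check failed while the gripper blocked the side camera, so I judged the later state from the pictures.

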